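# Pack the brooch-making kit tray

## Robot

A 7-joint arm with a two-finger parallel gripper is mounted at the origin on the work surface. World frame = base frame: x ahead of the robot, y to its left, z up, the work surface at z = 0. Lengths are in m, angles in rad, forces in N, time in s.
With the tool pointing down it reaches from about 0.425 to 1.025 m from the base axis. Payload 3.6 kg.
Tool frame: the origin (TCP) lies between the finger pads; the fingertips stand 17 mm ahead of it and the grasp point (between the pads) lies 2 mm behind it; z points along the fingers, y is the line along which they close (so a half turn about z gives the same grasp; the last joint's range is limited). The gripper opens to 85 mm and grips with 20 to 120 N. Pads are 22 mm wide; open, the fingers measure 114 mm over their backs; the gripper's body (76 mm by 85 mm) begins 54 mm behind the grasp point. The pads swing forward as they close: fully open they stand 13 mm farther back than shut.
Start: joints at [-1.284, 0.591, 0.048, 1.609, -0.033, 0.943, -0.034], TCP at [0.269, 0.673, 0.248] pointing down, gripper open.
Joint ranges: [-2.69, 2.69], [-0.47, 2.24], [-1.27, 1.36], [0.19, 2.51], [-1.53, 4.68], [0.08, 2.07], [-3.09, 3.09]. Speed limits (rad/s): [2.57, 2.57, 3.14, 3.14, 3.14, 3.14, 3.14].

## Interface

Orientations are given as a unit quaternion [x, y, z, w].
In Python, from cell import r, effector, imaging, telemetry gives the robot as it stands. Calls block until the motion is done:
- r.goto(position, orientation): joint-space move of the TCP to a pose.
- r.move_l(position, rotation=None, max_speed=0.15, until_force=None): straight line of the TCP; rotation=None keeps the orientation; max_speed is the mean speed in m/s. With until_force (N) it stops when the force on the tool has changed by that much, and returns True; else False.
- r.move_j(angles): joint-space move.
- effector.gripper_to(opening): opening from 0.0 (shut) to 1.0 (fully open); the grip force is fixed at half the most; returns when the fingers have stopped.
- r.hold(seconds).
- r.inverse_kinematics(position, orientation): joint angles nearest the present ones, or None.
- imaging.grab_frame(name): name is "scene" or "top" or "wrist"; returns (picture, depth): 480x640x3 uint8, red, green, blue; 480x640 float32, m along the optical axis (not along the pixel's ray), 0 where there is no reading.
- imaging.calibration(name): a dict with "fx", "fy", "cx", "cy" (pixels), "distortion" ([k1, k2, p1, p2, k3] as OpenCV has them; the pictures are not rectified), "R" (3x3) and "t" (3): a world point X has camera coordinates R X + t; the wrist camera has in their place "mount" (4x4, takes a point from camera to tool coordinates, whose origin is the TCP and whose axes are the flange's). Camera axes: x right, y down, z forward; pixel columns grow to the right and rows downward; lengths in m; the calibration is good to about 2 mm. A picture is of the moment at which its call begins: read the wrist's pose just before it. calibration takes no time and is no camera call.
A pose or a line that the arm cannot do raises r.Unreachable and nothing moves.
- r.sign_off(): hands the job in; it is judged then, once.
Trained networks look in the newest picture that a camera, given by its name, has taken for a name from the list of things; names that differ only in an ending like _2 or _b are one class to them, and where a whole thing is asked for, a point or a joint stands for the part that bears it (a point fixed in the world has none). Each returns a list of dicts, best first, with "p" (0 to 1); they miss things now and then, are a little off and sometimes report something else, mostly with a low value. They report only what shows in the picture. A call takes as long as a camera call. They do not tell look-alikes from the thing itself.
- imaging.recognise(name, camera): "at" ([x, y, z] in m, in world coordinates, good to about 4 mm: the middle of the surface that is visible of it).
Readings, each from a call of its own:
- telemetry.current_time_s(): time.
- telemetry.current_q(): joint angles.
- telemetry.current_qvel(): joint speeds.
- telemetry.current_tau(): joint torques, N m.
- telemetry.current_ee_pos(): TCP position.
- telemetry.current_orientation(): TCP orientation.
- telemetry.current_wrist_force(): force on the tool from outside, world axes, zero at the start.
- telemetry.current_torque(): the same for the moment, N m.
- telemetry.current_width(): opening from 0.0 (shut) to 1.0 (fully open).
- telemetry.current_grasp_force(): force on a finger pad.
Only numpy, scipy, OpenCV 4.12 (cv2) and the standard library are available. Lean on these libraries where they do the work, as an engineer would, in place of code of your own. Each camera call takes 0.05 s, during which the arm holds its last target. There are 200 camera calls.

## Task

Pack the brooch-making kit into the grey tray: the jar of pink pearls right down in the large round well, the jar of blue beads right down in the small round well, the blue flower brooch face up on the felt pad, and the orange pencil lying lengthwise in the long wooden rest. Set each thing down gently rather than dropping it. The green jar and the dark brooch belong to another kit: leave them where they are.

Things in the scene. Friction and masses are not known exactly. Their poses are not given: they have to be found in the camera images.
- pearl_jar: clear round screw-lid jar full of pink pearl beads, the wider and lower of the jar kinds: 50 mm diameter, 40 mm tall, about 80 g, rigid, closed, standing upright. Origin: centre of its underside; z up its axis.
- blue_jar: clear round screw-lid jar full of deep blue beads: 38 mm diameter, 44 mm tall, about 60 g, standing upright. Origin: centre of its underside; z up its axis.
- green_jar: look-alike that stays where it is: same jar as the blue one (38 mm diameter, 44 mm tall), but full of green beads. Origin: centre of its underside; z up.
- blue_brooch: metal flower brooch with six blue petals and pale blue stones, lying face up: 44 mm across opposite petals (41 mm across the gaps), petals 12 mm thick with upright sides, 16 mm at the middle stone, about 45 g. Origin: centre of its underside; z up out of its face.
- dark_brooch: look-alike that stays where it is: same flower brooch, but with black petals and grey stones (44 mm across, 16 mm thick). Origin: centre of its underside; z up.
- pencil: wax pick-up pencil lying on the table: orange hexagonal barrel 10 mm across flats, 130 mm long, with a short off-white cone tip, about 20 g. Origin: on its axis at mid-length (5 mm above what it lies on), which is also near its balance point; x along the pencil towards the tip.
- large_well: grey foam insert for the pearl jar: 80 x 80 mm block, 16 mm high, with a round well 66 mm in diameter and 10 mm deep (pale well floor 6 mm above the block's underside). Insert of the grey kit tray (158 x 254 mm, rim 11 mm high), all fixed, sharing one direction. Origin: centre of its underside, 3 mm above the table, z up.
- small_well: black foam insert for the blue jar: 80 x 80 mm block, 16 mm high, with a round well 54 mm in diameter and 10 mm deep (grey well floor 6 mm above the block's underside). Insert of the grey kit tray (158 x 254 mm, rim 11 mm high), all fixed, sharing one direction. Origin: centre of its underside, 3 mm above the table, z up.
- brooch_pad: white square insert lined with dark red felt, for the brooch: 80 x 80 mm; felt 10 mm above its underside, within a lip that stands 4 mm above the felt and leaves 74 x 74 mm. Insert of the grey kit tray (158 x 254 mm, rim 11 mm high), all fixed, sharing one direction. Origin: centre of its underside, 3 mm above the table, z up.
- pencil_rest: long pale wooden insert for the pencil: 64 mm (its x) by 246 mm (its y); floor 8 mm above its underside, within a lip that stands 4 mm above the floor and leaves 58 x 240 mm. Fixed in the kit tray. The three square inserts stand in a row along y, 83 mm apart, in any order; the row's centre line is 76 mm from this rest's, on its -x side. Origin: centre of its underside, 3 mm above the table, z up.
Things that resemble listed ones, but are neither listed nor needed, are in the scene too. There is more than one size of the blue_brooch; the one meant has the size given above. What is shaped like the pencil but purple is not meant.

How it is judged:
By the outcome, as a careful person would: the job done as asked, in the order asked, and still so for the second after the job is handed in, with the robot touching nothing.
It also fails if it takes over 96 s, if anything falls off the work surface, if the arm or the gripper's body presses on something with over 40 N, if the wrist force passes 120 N, or if a joint passes its speed limit or range.

## Working session

There is one attempt and no reset: what is moved stays moved. The work goes in short steps, each a Python script; the robot and the scene stay as the last script left them, time stands still between calls to the robot, and variables do not carry over. Pictures are saved under pics/ and viewed, at most 14 in all, crops included, and the job is handed in when it is done.

```bash
mkdir -p pics; ls
python3 - <<'E'
from cell import r, effector, imaging, telemetry
import cv2
for c in ("scene","top"):
    p,d=imaging.grab_frame(c); cv2.imwrite(f"pics/{c}0.png",p[:,:,::-1])
    k=imaging.calibration(c); print(c,k)
    for n in "pearl_jar blue_jar blue_brooch pencil large_well small_well brooch_pad pencil_rest".split():
        print(n,[(round(o['p'],2),[round(float(v),3) for v in o['at']]) for o in imaging.recognise(n,c)])
print(imaging.calibration("wrist"),telemetry.current_time_s(),telemetry.current_orientation())
E
```

```text
pics
scene {'fx': 609.0976169164336, 'fy': 609.0976169164336, 'cx': 317.5415198094783, 'cy': 240.17599307853249, 'distortion': array([-0.07123408,  0.        ,  0.        ,  0.        ,  0.        ]), 'R': array([[-0.8192422 ,  0.57339821,  0.0075301 ],
       [ 0.49216761,  0.70980195, -0.50393674],
       [-0.29430131, -0.40914017, -0.86370774]]), 't': array([ 0.48756999, -0.25372259,  1.27057009])}
pearl_jar [(0.65, [0.584, -0.347, 0.035])]
blue_jar [(0.62, [0.435, -0.333, 0.039])]
blue_brooch [(0.64, [0.354, -0.053, 0.021]), (0.53, [0.451, -0.195, 0.006])]
pencil [(0.93, [0.773, -0.067, 0.007]), (0.62, [0.589, -0.08, 0.008]), (0.51, [0.455, -0.194, 0.006])]
large_well [(0.85, [0.504, 0.304, 0.016])]
small_well [(0.63, [0.505, 0.22, 0.019]), (0.62, [0.586, -0.349, 0.038])]
brooch_pad [(0.92, [0.504, 0.136, 0.016])]
pencil_rest [(0.62, [0.581, 0.227, 0.015]), (0.3, [0.504, 0.306, 0.017])]
top {'fx': 487.1314249794168, 'fy': 487.1314249794168, 'cx': 322.39324804363434, 'cy': 237.94321307807434, 'distortion': array([-0.13511348,  0.        ,  0.        ,  0.        ,  0.        ]), '
[... 569 characters left out ...]
502, 0.135, 0.012])]
pencil_rest [(0.87, [0.58, 0.218, 0.009]), (0.51, [0.506, 0.135, 0.01])]
{'fx': 407.9090539838042, 'fy': 407.9090539838042, 'cx': 331.0498912660821, 'cy': 232.90570650670088, 'distortion': array([-0.01260958,  0.        ,  0.        ,  0.        ,  0.        ]), 'mount': array([[-2.56721931e-04, -9.65175276e-01, -2.61603938e-01,
         6.46223417e-02],
       [ 9.99999912e-01, -3.34536859e-04,  2.52919726e-04,
        -8.22705944e-04],
       [-3.31628026e-04, -2.61603850e-01,  9.65175277e-01,
        -1.25499767e-01],
       [ 0.00000000e+00,  0.00000000e+00,  0.00000000e+00,
         1.00000000e+00]])} 0.9 [1.89205696e-01 9.81937475e-01 2.13762114e-06 4.96011049e-06]
```

View pics/scene0.png

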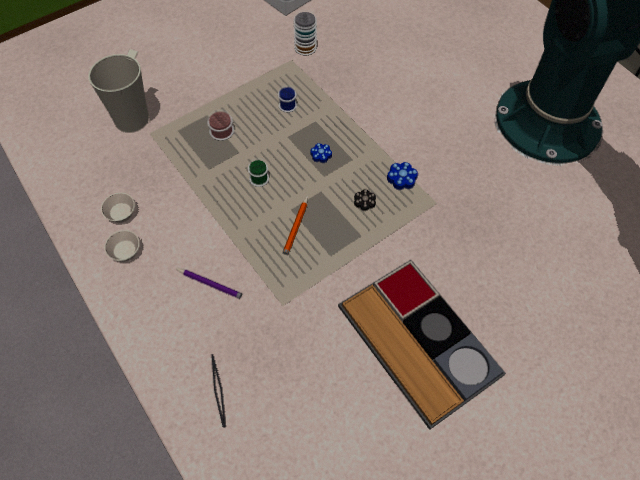

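View pics/top0.png

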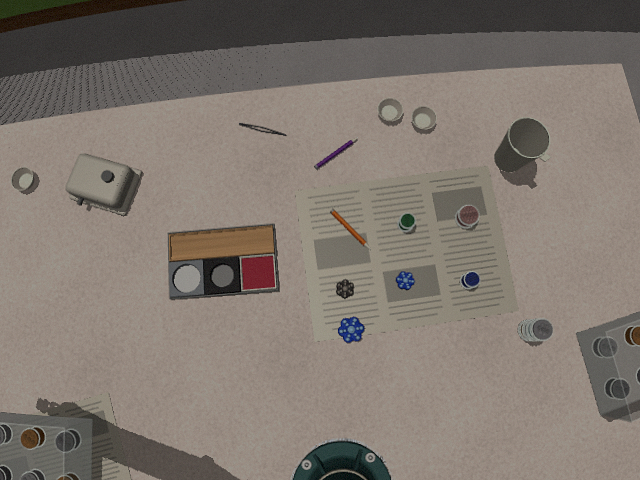

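The scene picture shows the pearl jar (220,122), blue jar (287,98), 44 mm brooch (321,153; same size as the dark one at 365,199), the oversized brooch (403,175) and the pencil (295,228). The tray has its felt pad at (408,290), small well (436,327), large well (468,366) and rest at (400,355). The top view agrees. Next: a closer look at the tray, then at the pearl jar.

```bash
cat > h.py <<'E'
from cell import r, effector, imaging, telemetry
import numpy as np, cv2
from scipy.spatial.transform import Rotation as Ro
def down(yaw): return [np.cos(yaw/2),np.sin(yaw/2),0,0]      # tool x at angle yaw, pointing down
def best(pos,yaw):                                            # half turn gives the same grasp
    q=telemetry.current_q(); c=[]
    for y in (yaw,yaw+np.pi):
        o=down(y); s=r.inverse_kinematics(pos,o)
        if s is not None: c.append((np.abs(np.array(s)-q).max(),y,o))
    return min(c,key=lambda t:t[0])[1:]
def cloud(cam="wrist",name=None):
    """world point of every pixel, and the picture"""
    k=imaging.calibration(cam)
    if cam=="wrist":
        T=np.eye(4);T[:3,:3]=Ro.from_quat(telemetry.current_orientation()).as_matrix();T[:3,3]=telemetry.current_ee_pos()
        T=T@k["mount"]
    p,d=imaging.grab_frame(cam)
    if cam!="wrist":
        T=np.eye(4);T[:3,:3]=k["R"].T;T[:3,3]=-k["R"].T@k["t"]
    K=np.array([[k["fx"],0,k["cx"]],[0,k["fy"],k["cy"]],[0,0,1]])
    v,u=np.mgrid[:480,:640]
    n=cv2.undistortPoints(np.stack([u,v],-1).reshape(-1,1,2).astype(np.float32),K,np.array(k["distortion"])).reshape(480,640,2)
    P=np.dstack([n,np.ones((480,640))])*d[...,None]@T[:3,:3].T+T[:3,3]
    P[d==0]=np.nan
    if name: cv2.imwrite(f"pics/{name}.png",p[:,:,::-1])
    return p,P
def near(P,xy,rad): return np.hypot(P[...,0]-xy[0],P[...,1]-xy[1])<rad
def circ(pts):
    lo,hi=np.percentile(pts[:,:2],[1,99],axis=0); return ((lo+hi)/2).round(4),(hi-lo).round(4),np.median(pts[:,2]).round(4),len(pts)
def rect(pts):
    (c,s,a)=cv2.minAreaRect(pts[:,:2].astype(np.float32)*1000); return np.round(c,1),np.round(s,1),round(a,1)
def stat(): print("t",round(telemetry.current_time_s(),1),"F",np.round(telemetry.current_wrist_force(),1),"w",round(telemetry.current_width(),3),"g",round(telemetry.current_grasp_force(),1),"p",np.round(telemetry.current_ee_pos(),4))
E
python3 - <<'E'
from h import *
y,o=best([.53,.22,.26],np.pi/2); print(y)
r.goto([.53,.22,.26],o); stat()
p,P=cloud(name="tray")
hsv=cv2.cvtColor(p,cv2.COLOR_RGB2HSV); z=P[...,2]
H,S,V=[hsv[...,i].astype(int) for i in range(3)]
red=((H<8)|(H>170))&(S>150)&near(P,(.503,.136),.06); print("red",rect(P[red]),np.median(z[red]))
for nm,c in(("large",(.506,.304)),("small",(.507,.221))):
    m=near(P,c,.045)&(z<.0135)&(z>.004); print(nm,circ(P[m]))
w=(H>8)&(H<25)&(S>80)&near(P,(.58,.22),.14)&(z>.005); print("wood",rect(P[w]),np.median(z[w]))
y,o=best([.58,-.352,.17],np.pi/2); print(y)
r.goto([.58,-.352,.17],o); stat()
p,P=cloud(name="pearl"); z=P[...,2]
for h in(.02,.03,.036): print(circ(P[near(P,(.58,-.352),.05)&(z>h)]))
E
```

```text
1.5707963267948966
t 2.8 F [-0.3 -0.4 -0.2] w 1.003 g 0.0 p [0.5296 0.2222 0.2598]
red (array([503.5, 135. ]), array([71.7, 72. ]), 88.4) 0.012752222093181498
large (array([0.5013, 0.3078]), array([0.0743, 0.0734]), np.float64(0.0093), 4932)
small (array([0.4976, 0.2261]), array([0.0682, 0.0662]), np.float64(0.0091), 2727)
wood (array([536.7, 217.5]), array([249.2, 157.6]), 88.7) 0.011050069252182743
1.5707963267948966
t 4.9 F [ 0.9  0.1 -0. ] w 1.0 g 0.0 p [ 0.5812 -0.3501  0.17  ]
(array([ 0.5801, -0.3557]), array([0.095 , 0.0489]), np.float64(0.2331), 48992)
(array([ 0.58  , -0.3557]), array([0.095 , 0.0489]), np.float64(0.2332), 48813)
(array([ 0.58  , -0.3557]), array([0.095 , 0.0489]), np.float64(0.2332), 48698)
```

```bash
python3 -c "
import cv2,numpy as np
cv2.imwrite('pics/c1.png',cv2.resize(np.hstack([cv2.imread('pics/tray.png'),cv2.imread('pics/pearl.png')]),(800,300)))"
```

```text
(no output)
```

View pics/c1.png

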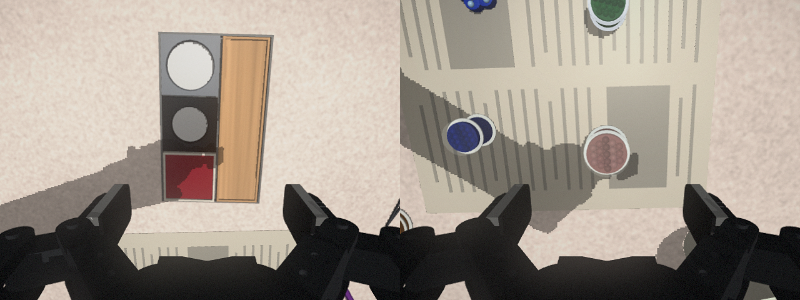

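Left: the tray with large well (190,65), small well (190,124), pad (188,176), rest (244,118). Right: pearl jar lid at about (606,150), blue jar (464,136). The well and jar masks caught rim and gripper points, so I tighten them by computing from the saved pose.

```bash
cat >> h.py <<'E'
def obj(P,xy,rad,lo,hi=.06):
    m=near(P,xy,rad)&(P[...,2]>lo)&(P[...,2]<hi); return circ(P[m])
def tray(p,P):
    z=P[...,2]; g=cv2.cvtColor(p,cv2.COLOR_RGB2HSV); V=g[...,2]; S=g[...,1]; H=g[...,0]
    for nm,c in(("large",(.506,.304)),("small",(.505,.220))):
        m=(near(P,c,.037)&(z<.0125)&(z>.004)).astype(np.uint8)
        n,l,st,ce=cv2.connectedComponentsWithStats(cv2.morphologyEx(m,cv2.MORPH_OPEN,np.ones((5,5))))
        i=1+np.argmax(st[1:,4]); print(nm,circ(P[l==i]))
    red=((H<8)|(H>170))&(S>120)&near(P,(.503,.136),.06)&(z<.03); print("red",rect(P[red]),np.median(z[red]))
    w=(H>8)&(H<25)&(S>80)&(abs(P[...,0]-.581)<.045)&(abs(P[...,1]-.22)<.14)&(z>.007)&(z<.03); print("wood",rect(P[w]),np.median(z[w]))
E
python3 - <<'E'
from h import *
p,P=cloud(); np.savez("pearl.npz",p=p,P=P); stat()
for h in(.015,.03,.036): print(obj(P,(.58,-.352),.04,h))
for h in(.015,.03,.038): print(obj(P,(.43,-.336),.04,h))
p,P=cloud("top")
for h in(.015,.036): print("top",obj(P,(.58,-.352),.04,h), obj(P,(.43,-.336),.04,h))
tray(p,P)
E
```

```text
t 5.0 F [0.2 0.6 0.5] w 0.999 g 0.0 p [ 0.581  -0.3503  0.1701]
(array([ 0.5823, -0.3637]), array([0.046 , 0.0472]), np.float64(0.0397), 4637)
(array([ 0.5823, -0.3639]), array([0.046 , 0.0468]), np.float64(0.0397), 4381)
(array([ 0.5823, -0.3642]), array([0.0459, 0.0462]), np.float64(0.0398), 4259)
(array([ 0.4332, -0.3451]), array([0.0353, 0.035 ]), np.float64(0.0433), 3671)
(array([ 0.433 , -0.3452]), array([0.0356, 0.0351]), np.float64(0.0435), 3109)
(array([ 0.4327, -0.3454]), array([0.0354, 0.0347]), np.float64(0.0436), 2747)Traceback (most recent call last):
  File "<stdin>", line 6, in <module>
  File "h.py", line 34, in obj
    m=near(P,xy,rad)&(P[...,2]>lo)&(P[...,2]<hi); return circ(P[m])
                                                         ~~~~^^^^^^
  File "h.py", line 29, in circ
    lo,hi=np.percentile(pts[:,:2],[1,99],axis=0); return ((lo+hi)/2).round(4),(hi-lo).round(4),np.median(pts[:,2]).round(4),len(pts)
          ~~~~~~~~~~~~~^^^^^^^^^^^^^^^^^^^^^^^^^
    return _quantile_unchecked(
        a, q, axis, out, overwrite_input, method, keepdims, weights)
    return _ureduce(a,
                    func=_quantile_ureduce_func,
    ...<5 lines>...
                    overwrite_input=overwrite_input,
                    method=method)
    r = func(a, **kwargs)
    result = _quantile(arr,
                       quantiles=q,
    ...<2 lines>...
                       out=out,
                       weights=wgt)
    slices_having_nans = np.isnan(arr[-1, ...])
                                  ~~~^^^^^^^^^
IndexError: index -1 is out of bounds for axis 0 with size 0
```

Run:
```python
from h import *
o=down(np.pi/2)
r.move_l([.5823,-.3638,.075],o,max_speed=.2)
print(r.move_l([.5823,-.3638,.030],max_speed=.08,until_force=8)); stat()
effector.gripper_to(0); stat()
r.move_l([.5823,-.3638,.17],max_speed=.2); stat()
r.goto([.53,.20,.26],best([.53,.20,.26],np.pi/2)[1]); r.hold(.2); stat()
p,P=cloud(name="tray2"); np.savez("tray.npz",p=p,P=P)
tray(p,P)
p,P=cloud("scene",name="scene2"); tray(p,P)
```

```text
False
t 6.4 F [0.2 0.2 0. ] w 1.0 g 0.0 p [ 0.5822 -0.364   0.0298]
t 6.8 F [ 1.2 -0.2  4.4] w 0.567 g 62.3 p [ 0.5829 -0.3644  0.0309]
t 7.7 F [-0.4 -0.2 -1.4] w 0.569 g 62.2 p [ 0.5815 -0.3628  0.1687]
t 10.0 F [-0.3 -0.4 -0.3] w 0.569 g 62.2 p [0.5304 0.1991 0.2599]
large (array([0.507 , 0.3017]), array([0.0615, 0.0626]), np.float64(0.0092), 4843)
small (array([0.5057, 0.2183]), array([0.0499, 0.0504]), np.float64(0.0091), 2666)
red (array([490.3, 157.3]), array([93.4, 45.7]), 37.8) 0.012698933814455027
wood (array([582.6, 223.8]), array([232.7,  66.5]), 89.0) 0.011032441311683822
large (array([0.5077, 0.3019]), array([0.0556, 0.0599]), np.float64(0.0078), 1029)
small (array([0.503 , 0.2181]), array([0.0457, 0.0487]), np.float64(0.0082), 614)
red (array([503.2, 146.8]), array([94.8, 74.5]), 88.6) 0.011336310175688147
wood (array([576.8, 217.2]), array([249.1,  80. ]), 89.2) 0.010153286706430564
```

View pics/tray2.png

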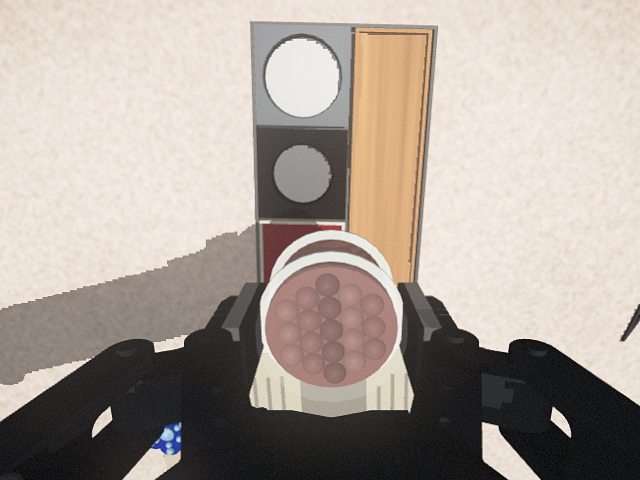

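The jar is held upright (330,325). The large well (303,76) and small well (302,173) are clear, the well floors measure 9 mm and spacings 83 mm, as they should. Now I place it, then fetch the blue jar.

Run:
```python
from h import *
o=down(np.pi/2)
r.goto([.507,.302,.11],o)
r.move_l([.507,.302,.052],max_speed=.12); stat()
print(r.move_l([.507,.302,.037],max_speed=.03,until_force=3)); stat()
effector.gripper_to(.8); stat()
r.move_l([.507,.302,.12],max_speed=.2)
r.goto([.4330,-.3452-.02,.15],o); r.hold(.2)
p,P=cloud(name="blue"); stat()
for h in(.03,.038): print(obj(P,(.433,-.345),.04,h))
p,P=cloud("top",name="top3"); print("pearl",obj(P,(.507,.302),.045,.035))
```

```text
t 11.4 F [-0.4  0.2 -0.2] w 0.569 g 62.2 p [0.5079 0.3017 0.0527]
True
t 11.9 F [-1.1 -0.5  5.3] w 0.566 g 62.7 p [0.5072 0.3023 0.0399]
t 12.2 F [ 0.6 -0.5  0.1] w 0.8 g 0.0 p [0.5065 0.3019 0.0392]
t 15.4 F [0.7 0.8 0.7] w 0.8 g 0.0 p [ 0.4335 -0.3647  0.15  ]
(array([ 0.4321, -0.3451]), array([0.0351, 0.0357]), np.float64(0.0437), 3371)
(array([ 0.4322, -0.3454]), array([0.0349, 0.0351]), np.float64(0.0438), 3245)
pearl (array([0.5072, 0.3025]), array([0.0481, 0.0467]), np.float64(0.0495), 408)
```

```bash
python3 -c "
import cv2,numpy as np
cv2.imwrite('pics/c2.png',cv2.resize(np.hstack([cv2.imread('pics/top3.png'),cv2.imread('pics/blue.png')]),(800,300)))"
```

```text
(no output)
```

View pics/c2.png

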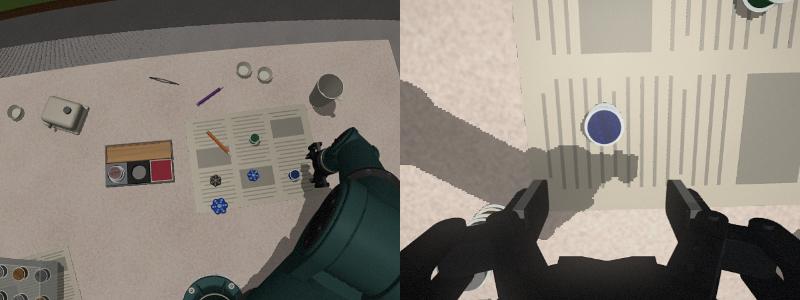

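The pearl jar sits in its well (115,173), top at 49.5 mm as it must be. The blue jar is ahead of the gripper at (604,125). Blue jar next, then the brooch hover.

Run:
```python
from h import *
o=down(np.pi/2)
r.move_l([.4325,-.3453,.08],o,max_speed=.2)
print(r.move_l([.4325,-.3453,.032],max_speed=.08,until_force=8)); stat()
effector.gripper_to(0); stat(); zg=telemetry.current_ee_pos()[2]
r.move_l([.4325,-.3453,.15],max_speed=.2); stat()
r.goto([.5055,.2185,.12],o)
r.move_l([.5055,.2185,.054],max_speed=.12); stat()
print(r.move_l([.5055,.2185,.038],max_speed=.03,until_force=3)); stat()
effector.gripper_to(.62); stat()
r.move_l([.5055,.2185,.12],max_speed=.2)
y,o=best([.448,-.22,.14],np.pi/2); r.goto([.448,-.22,.14],o); r.hold(.2)
p,P=cloud(name="brooch"); stat(); np.savez("br.npz",p=p,P=P)
for h in(.005,.009): print(obj(P,(.448,-.194),.04,h,.025))
p,P=cloud("top",name="top4"); print("jars",obj(P,(.507,.302),.04,.035),obj(P,(.5055,.2185),.04,.035))
```

```text
False
t 16.7 F [-0.1  0.3  0.4] w 0.799 g 0.0 p [ 0.4324 -0.3454  0.0318]
t 17.1 F [-0.6  1.1  5.8] w 0.427 g 59.9 p [ 0.4328 -0.3455  0.0327]
t 17.9 F [ 0.2  0.1 -0.2] w 0.426 g 59.9 p [ 0.432  -0.3446  0.1493]
t 20.6 F [ 0.2 -0.2 -0.8] w 0.428 g 59.9 p [0.5059 0.2182 0.0542]
True
t 21.1 F [ 0.8 -0.   5.1] w 0.423 g 60.4 p [0.5058 0.2188 0.0418]
t 21.4 F [-0.1 -0.8  0.7] w 0.62 g 0.0 p [0.5051 0.2185 0.0411]
t 23.8 F [-0.6 -0.5  0.3] w 0.619 g 0.0 p [ 0.4485 -0.2191  0.1399]
(array([ 0.4496, -0.1974]), array([0.0389, 0.0389]), np.float64(0.0121), 3264)
(array([ 0.4496, -0.1975]), array([0.0389, 0.0386]), np.float64(0.0121), 3225)
jars (array([0.5073, 0.3022]), array([0.0481, 0.0472]), np.float64(0.0497), 406) (array([0.5066, 0.2198]), array([0.0367, 0.035 ]), np.float64(0.0537), 248)
```

```bash
python3 -c "
import cv2,numpy as np
cv2.imwrite('pics/c3.png',cv2.resize(np.hstack([cv2.imread('pics/top4.png')[120:360,80:400],cv2.imread('pics/brooch.png')[100:340,200:520]]),(800,300)))"
```

```text
(no output)
```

View pics/c3.png

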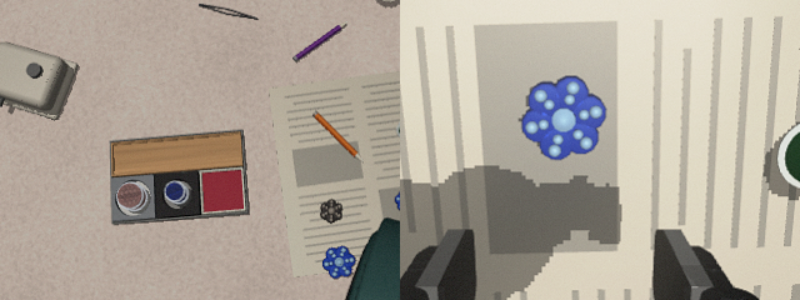

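Both jars sit in their wells (132,197 and 177,193 in the left crop; tops 49.7 and 53.7 mm). The brooch (563,118) is 44 mm class and face up. I find its petal phase, grip across the gaps, and set it on the pad.

Run:
```python
from h import *
d=np.load("br.npz"); P=d["P"]; c=np.array([.4496,-.1975])
m=near(P,c,.035)&(P[...,2]>.006)&(P[...,2]<.025)
q=P[m][:,:2]-c; a=np.arctan2(q[:,1],q[:,0]); rr=np.hypot(*q.T)
b=np.arange(-180,180,5); k=np.digitize(np.degrees(a),b)-1
R=np.array([np.percentile(rr[k==i],98) for i in range(72)])*1000
ph=np.degrees(np.angle((R*np.exp(1j*6*np.radians(b+2.5))).sum()))/6
print("petal phase",ph,"mod 60; R",R.min().round(1),R.max().round(1))
# gap direction = ph+30 mod 60; finger line angle = yaw-90 (mod 180)
g=min([ph+30+60*i for i in range(-3,4)],key=lambda x:abs(x)); yaw=np.radians(90+g)
print("yaw",np.degrees(yaw)); 
yaw,o=best([*c,.07],yaw); print(np.degrees(yaw))
r.goto([*c,.07],o)
print(r.move_l([*c,.012],max_speed=.03,until_force=3)); stat()
zc=telemetry.current_ee_pos()[2]
r.move_l([*c,zc+.007],max_speed=.05); stat()
```

```text
petal phase 13.843311964065864 mod 60; R 17.2 21.9
yaw 73.84331196406586
73.84331196406586
True
t 26.0 F [-0.4  0.3  5.6] w 0.624 g 2.4 p [ 0.4496 -0.1975  0.0135]
t 26.3 F [-0.3 -0.3 -0.2] w 0.621 g 0.0 p [ 0.4499 -0.1975  0.0209]
```

Run:
```python
from h import *
effector.gripper_to(0); stat(); zg=telemetry.current_ee_pos()[2]
c=telemetry.current_ee_pos()[:2]
r.move_l([*c,.14],max_speed=.2); r.hold(.1); stat()
p,P=cloud(name="held")
t=[.5035,.135]
r.goto([*t,.10],telemetry.current_orientation())
r.move_l([*t,zg+.013+.012],max_speed=.12); stat()
print(r.move_l([*t,zg+.010],max_speed=.02,until_force=3)); stat()
effector.gripper_to(.62); stat()
r.move_l([*t,.12],max_speed=.2)
pc=[.587,-.082]
o=best([pc[0],pc[1]-.03,.16],np.pi/2)[1]; r.goto([pc[0],pc[1]-.03,.16],o); r.hold(.2); stat()
p,P=cloud(name="pencil"); np.savez("pen.npz",p=p,P=P)
g=cv2.cvtColor(p,cv2.COLOR_RGB2HSV)
m=(g[...,0]<18)&(g[...,1]>170)&(g[...,2]>90)&near(P,pc,.09)&(P[...,2]<.03); print(rect(P[m]),np.percentile(P[m][:,2],[5,50,95]))
v,u=np.nonzero(m); print(u.mean(),v.mean())
p,P=cloud("top",name="top5"); print("brooch",obj(P,t,.034,.019,.045))
```

```text
t 26.6 F [-1.1  1.8  8.6] w 0.442 g 59.1 p [ 0.4496 -0.1974  0.0211]
t 27.4 F [-0.6  1.2  0.7] w 0.444 g 60.1 p [ 0.4487 -0.1969  0.1387]
t 29.3 F [-0.1  0.8 -0.9] w 0.441 g 60.1 p [0.5038 0.1341 0.0462]
True
t 29.9 F [-0.9  0.1  4.6] w 0.443 g 60.6 p [0.5035 0.1351 0.0341]
t 30.2 F [ 0.6 -0.7 -0.4] w 0.619 g 0.0 p [0.5029 0.1351 0.0336]
t 32.0 F [-0.6 -0.4  0.3] w 0.621 g 0.0 p [ 0.5868 -0.1095  0.1594]
(array([ 556.5, -108.4]), array([28.4, 10. ]), 36.3) [0.00695958 0.00966651 0.01083715]
280.05806451612904 222.24516129032259
brooch (array([0.5223, 0.1408]), array([0.007 , 0.0094]), np.float64(0.0258), 13)
```

```bash
python3 -c "
import cv2,numpy as np
f=lambda n:cv2.imread('pics/%s.png'%n)
cv2.imwrite('pics/c4.png',np.vstack([cv2.resize(np.hstack([f('held'),f('pencil')]),(800,300)),cv2.resize(f('top5')[200:320,120:440],(800,300))]))"
```

```text
(no output)
```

View pics/c4.png

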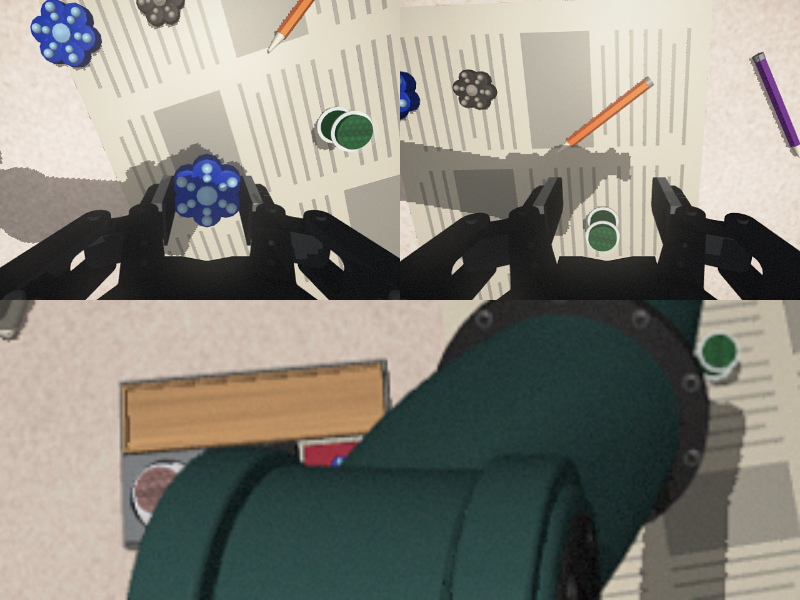

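The brooch was gripped squarely (207,195, upper left), and its petals now show on the pad (340,460). The pencil lies clear at (608,112), tip at (568,145) in the upper right; my colour mask was too strict. I redo that from the saved cloud and grip it.

Run:
```python
from h import *
d=np.load("pen.npz"); p,P=d["p"],d["P"]; pc=[.587,-.082]
g=cv2.cvtColor(p,cv2.COLOR_RGB2HSV)
m=(g[...,0]<22)&(g[...,1]>110)&near(P,pc,.1)&(P[...,2]>.003)&(P[...,2]<.02)
n,l,st,ce=cv2.connectedComponentsWithStats(m.astype(np.uint8)); m=l==1+np.argmax(st[1:,4])
v,u=np.nonzero(m); print(u.mean()/1.6+400,v.mean()/1.6,m.sum())
B=P[m]; R=rect(B); print(R,np.percentile(B[:,2],[5,50,95]))
c=R[0]/1000; X=B[:,:2]-B[:,:2].mean(0); w,V=np.linalg.eigh(X.T@X); a=V[:,1]; a=a if a@[-1,-1]>0 else -a
print("axis",np.degrees(np.arctan2(a[1],a[0])),"extent",X@a@np.ones(()) if 0 else np.ptp(X@a))
# whole pencil incl. pale tip, on the axis
q=P.reshape(-1,3); s=(q[:,:2]-c)@a; t=(q[:,:2]-c)@[-a[1],a[0]]
k=(abs(t)<.009)&(abs(s)<.09)&(q[:,2]>.0035)&(q[:,2]<.02); print("along",np.percentile(s[k],[0.5,99.5]),"height",np.percentile(q[k,2],95))
```

```text
607.8484337827122 113.13714314036478 2522
(array([587.1, -84.5]), array([106.6,  11.4]), 37.9) [0.00552339 0.00918784 0.01073682]
axis -142.13017847488615 extent 0.10657494545618232
along [-0.05852042  0.06779533] height 0.010768770650334703
```

The pencil measures 11 mm high and about 128 mm long, with its middle 5 mm towards the tip from the barrel blob's centre. Now I pick it and lay it in the rest.

```bash
python3 - <<'E'
from h import *
a=np.radians(-142.1); c=np.array([.5871,-.0845])+.005*np.array([np.cos(a),np.sin(a)])
y=np.radians(37.9); o=down(y)
effector.gripper_to(.4)
r.goto([*c,.08],o)
print(r.move_l([*c,.0185],max_speed=.08,until_force=4)); stat()
effector.gripper_to(0); stat(); zg=telemetry.current_ee_pos()[2]
r.move_l([*c,.14],max_speed=.2); r.hold(.1); stat()
cloud(name="held2")
t=[.5807,.178]; r.goto([*t,.11],down(np.radians(88.8)))
r.move_l([*t,zg+.011+.010],max_speed=.12); stat()
print(r.move_l([*t,zg+.008],max_speed=.02,until_force=2.5)); stat()
effector.gripper_to(.27); stat()
r.move_l([*t,.15],max_speed=.2)
r.goto([.53,.05,.30],down(np.radians(88.8))); r.hold(.2); stat()
p,P=cloud(name="final"); print("brooch",obj(P,(.5035,.135),.034,.02,.045),"pencil h",obj(P,(.5807,.178),.026,.016,.03))
E
python3 -c "
import cv2,numpy as np
f=lambda n:cv2.imread('pics/%s.png'%n)
cv2.imwrite('pics/c5.png',cv2.resize(np.hstack([f('held2'),f('final')]),(800,300)))"
```

```text
False
t 34.0 F [-0.4 -0.9  1.1] w 0.404 g 0.0 p [ 0.5834 -0.0878  0.0186]
t 34.4 F [-1.4  0.3  4.9] w 0.096 g 58.9 p [ 0.5835 -0.0877  0.0192]
t 35.2 F [-0.1  1.2 -0.3] w 0.097 g 58.6 p [ 0.582  -0.0871  0.1385]
t 37.1 F [-0.9  0.8 -1.4] w 0.095 g 58.6 p [0.5812 0.1774 0.0405]
True
t 37.6 F [-0.9 -0.2  4.8] w 0.096 g 59.1 p [0.5808 0.1782 0.0302]
t 37.9 F [ 0.2 -0.2  0.3] w 0.27 g 0.0 p [0.58   0.1781 0.0295]
t 39.7 F [0.5 0.9 0.3] w 0.269 g 0.0 p [0.5298 0.0516 0.2984]
brooch (array([0.505 , 0.1333]), array([0.0395, 0.0391]), np.float64(0.0253), 1559) pencil h (array([0.5812, 0.1781]), array([0.0115, 0.0504]), np.float64(0.0204), 728)
```

View pics/c5.png

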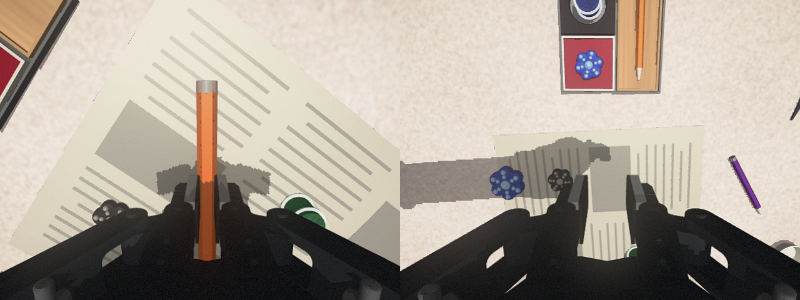

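The brooch lies face up in the middle of the pad (590,65), and the pencil lies lengthwise in the rest (639,40) with its tip clear of the end. One last scene view before handing in.

Run:
```python
from h import *
p,P=cloud("scene"); cv2.imwrite("pics/fin2.png",cv2.resize(p[80:440,160:560,::-1],(660,594)))
stat()
```

```text
t 39.8 F [ 0.   0.  -0.2] w 0.27 g 0.0 p [0.5299 0.051  0.2989]
```

View pics/fin2.png

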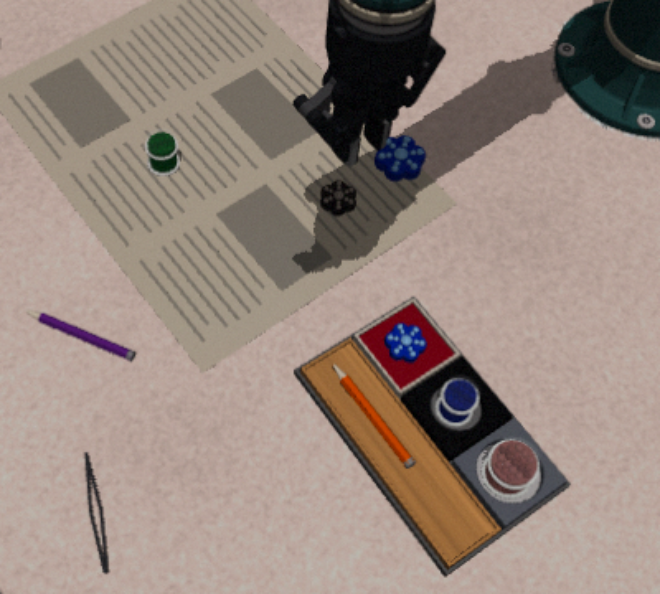

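All four are in place: brooch (405,341), blue jar (457,403), pearl jar (510,468) and pencil (375,415). The green jar and dark brooch have not been moved.

```bash
python3 -c "
from cell import r; print(r.sign_off())"
```

```text
the job is handed in; nothing more can be done
None
```

The job is handed in at about 40 s of the 96 s: both jars are down in their wells, the blue brooch is face up on the felt pad, the pencil lies lengthwise in the rest, and the green jar and dark brooch were left where they were.

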